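# Run a thread ring gauge down a recovered stud until it meets the sprung stop

### The arm

A 6-joint arm with a two-finger parallel gripper is mounted at the origin on the work surface. World frame = base frame: x ahead of the robot, y to its left, z up, the work surface at z = 0. Lengths are in m, angles in rad, forces in N, time in s.
With the tool pointing down it reaches from about 0.25 to 0.8 m from the base axis. Payload 3.9 kg.
Tool frame: the origin (TCP) lies at the very end of the fingers, on their centre line; the grasp point (between the pads) lies behind it (ctrl.hold_point_z is the z of the grasp point in the tool frame, in m); z points along the fingers, y is the line along which they close (so a half turn about z gives the same grasp; the last joint's range is limited). The gripper opens to 85 mm and grips with 20 to 120 N. Pads are 22 mm wide; open, the fingers measure 114 mm over their backs; the gripper's body (76 mm by 85 mm) begins 54 mm behind the grasp point. The pads swing forward as they close: fully open they stand 13 mm farther back than shut.
Start: joints at [1.112, 0.26, -0.138, 1.173, 0, 1.571], TCP at [0.233, 0.471, 0.231] pointing down, gripper open.
Joint ranges: [-2.78, 2.78], [-0.83, 1.72], [-1.28, 1.37], [-1.9, 2.12], [-1.57, 1.48], [-3.14, 3.14]. Speed limits (rad/s): [2.57, 2.57, 3.14, 3.14, 3.14, 3.14].

### API

Orientations are given as [roll, pitch, yaw] about the fixed x, y, z axes, in that order (R = Rz(yaw) Ry(pitch) Rx(roll)).
In Python, from rig import ctrl, viewer, finish_job gives the robot as it stands. The module is installed in compiled form; this text tells all that it offers.
- The arm moves only by the shell command python3 -m crank 'ROWS' [OPENING]. ROWS is JSON, a list that holds one entry, the list of rows, each a list of 4 numbers: the shift along the tool's x, y, z in units of 30 mm (1.0 is 30 mm), then the turn about the tool's z in units of 6 degrees (1.0 is 6 degrees). In form: [[[dx, dy, dz, yaw], ...]]. A call has 1 to 10 rows; each row shifts and turns the commanded pose from where the row before left it, along the tool's axes as they then stand; what a row does not reach is not made up. A row lasts 1/10 s, in which the tool goes at most 50 mm and 8.59 degrees, less where a joint would pass 70% of its speed; a pose out of reach is approached as far as the arm can. A call is refused whole if a number of a shift passes 1 or a number of a turn 1, either way. A call with a gripper value outside its range is refused whole. OPENING is the finger opening in mm, from 0 to 85.4, set as the call begins (- or left out, the last holds). The fingers move at their own pace and stop on an object; the grip force is fixed at half the most. Time passes only in rows, so rows that do not move let the fingers close. It gives the time, the measured TCP pose, the force, the opening and the grip force at its end, in the units of the state.
- ctrl.sense(): the state, without advancing time (a new reading comes with each control period).
- viewer.grab_frame(name): name is "side" or "top"; returns the picture (384x512x3 uint8, blue, green, red); there is no depth.
- viewer.calibration(name): a dict with "mtx" (3x3 intrinsics, pixels), "k1" (the pictures are not rectified: a ray, as slopes to the right and down, at radius r is drawn at 1 + k1 r^2 times it, then the intrinsics apply), "R" (3x3) and "t" (3): a world point X has camera coordinates R X + t. Camera axes: x right, y down, z forward; pixel columns grow to the right and rows downward; lengths in m; the calibration is good to about 2 mm. A picture is of the moment at which its call begins. calibration takes no time and is no camera call.
- finish_job(): hands the job in; it is judged then, once.
Trained networks look in the newest picture that a camera, given by its name, has taken for a name from the list of things; names that differ only in an ending like _2 or _b are one class to them, and where a whole thing is asked for, a point or a joint stands for the part that bears it (a point fixed in the world has none). Each returns a list of dicts, best first, with "conf" (0 to 1); they miss things now and then, are a little off and sometimes report something else, mostly with a low value. They report only what shows in the picture. A call takes as long as a camera call.
- viewer.find_in(camera, name): "location" ([x, y, z] in m, in world coordinates, good to about 4 mm: the middle of the surface that is visible of it).
- viewer.spot_point(camera, name): "location" ([x, y, z] in m, in world coordinates, good to about 4 mm: a listed point, or the origin of a listed thing).
The state is a dict: "t": time; "qpos": joint angles; "joint_velocities": joint speeds; "effort": joint torques, N m; "eef_pos": TCP position; "eef_rot": TCP orientation; "contact_force": force on the tool from outside, world axes, zero at the start; "moment": the same for the moment, N m; "width": finger opening in m; "grasp_force": force on a finger pad.
Only numpy, scipy, OpenCV 4.12 (cv2) and the standard library are available. Lean on these libraries where they do the work, as an engineer would, in place of code of your own. Each camera call takes 0.05 s, during which the arm holds its last target. There are 200 camera calls.

### The job

Take the brass ring gauge with the dark sleeve from the white foam tray, set it over the tip of the threaded stud, and screw it down clockwise (it can take anything up to a turn and a half, so keep count) until it comes up against the sprung orange stop plate and the resistance clearly rises. Leave it seated firmly on the stop, but do not force it: stop turning soon after the resistance has begun to rise, let go, and disturb nothing else.

Things in the scene. Friction and masses are not known exactly. Their poses are not given: they have to be found in the camera images.
- ring: Brass ring gauge in a dark steel grip sleeve, lying flat in the open half of the tray, 0.14 to 0.19 kg. Brass ring: bore 32 mm, 24 mm high. Sleeve: outside diameter 46 mm, from 4 to 22 mm above the underside; grip it there. It turns on the ring against a torsion spring (0.8 N m per rad, 1.2 rad each way) and springs back when let go. Origin: centre of the ring's underside; z up along the bore.
- ring_lug (a point): Tip half of the lug on the ring's x+ side: one of two round steel pins 3.9 mm thick that stand into the bore at x+ and x- (red and black dot on top of the brass), 12 mm above the underside, with 23 mm between their tips. They run between the stud's thread ridges.
- stud: Threaded steel stud upright on a fixed blue base block of 110 x 90 x 20 mm. Origin: centre of the block's underside, on the stud's axis; z up. Core diameter 21 mm. Thread ridges, round, 4.6 mm thick, reach out to diameter 30 mm: right-hand, two starts, lead 20 mm per turn. Turned clockwise seen from above the ring sinks 20 mm per turn with little resistance; it stays where it is left.
- stud_tip (a point): Tip of the stud, on its axis, 103 mm above stud: 10 mm across, widening as a cone to the 21 mm core 10 mm lower, which guides the ring's lugs when the ring is set down over it. On the thread the ring has about 1 mm of side play and 1.5 mm of axial play.
- thread_end (a point): Top end of one of the two ridges, 89 mm above stud at its x+ side (the other ends opposite). Set down over the tip, the ring rests with its lugs on the ridges, underside 70 to 82 mm above stud: lowest with its lugs just anticlockwise (seen from above) of the ridge ends, highest just clockwise of them. Let go there it may lean up to 0.4 rad until gripped; it goes no lower unless turned.
- stop: Sprung stop on the stud under the ring: dark foot, nut, orange rubber-faced plate of 41 mm diameter. Origin as stud (does not tell the plate's height). Plate top: 58 to 67 mm above it, different each time. It yields 1 mm per 5 N, so 1 N more per 0.06 rad that the ring turns; moment on the sleeve: under 0.1 N m before, about 0.2 at 12 N, 0.6 at 28 N. Seated: 4 to 20 N; over 28 N is forced.
- tray: White foam tray, fixed, 240 (x) x 280 (y) mm, floor 24 mm thick with a 46 mm high rim along its x+ edge and the x+ halves of its sides. Origin: centre of its underside; x points away from the open half where the ring lies, to the jars.
- jar_grey: Bystander: grey powder jar with black lid, 56 mm across, 46 mm high, in the tray. Origin: centre of its underside.
- jar_black: Bystander: black powder jar, 61 mm across, 52 mm high, in the tray. Origin: centre of its underside.
- jar_amber: Bystander: amber jar with white lid, 50 mm across, 42 mm high, in the tray. Origin: centre of its underside.
- cup: Bystander: light turquoise open cup, 68 mm across, 85 mm high. Origin: centre of its underside.
- jar_bench: Bystander: black jar on the bench, 57 mm across, 44 mm high. Origin: centre of its underside.
- roll: Bystander: white roll with black end discs standing upright, 52 mm across, 78 mm high. Origin: centre of its underside.
- brush: Bystander: black-handled powder brush lying on the bench, 170 mm long.
- loupe: Bystander: black hand magnifier lying on the bench, 74 mm across with a 90 mm handle. Origin: under the centre of the lens.

How it is judged:
By the outcome, as a careful person would: the job done as asked, in the order asked, and still so for the second after the job is handed in, with the robot touching nothing.
It also fails if it takes over 70 s, if anything falls off the work surface, if the arm or the gripper's body presses on something with over 40 N, if the wrist force passes 120 N, or if a joint passes its speed limit or range.

## Working session

There is one attempt and no reset: what is moved stays moved. The work goes in short steps, Python scripts to look and compute and a shell command to move; the robot and the scene stay as the last step left them, time stands still between calls to the robot, and variables do not carry over. Pictures are saved under pics/ and viewed, at most 10 in all, crops included, and the job is handed in when it is done.

```bash
mkdir -p pics
cat > h.py <<'E'
import numpy as np,cv2
from rig import ctrl,viewer
from scipy.spatial.transform import Rotation as Ro
def snap(c,n,crop=None,s=1):
    im=viewer.grab_frame(c)
    if crop: im=im[crop[1]:crop[3],crop[0]:crop[2]]
    cv2.imwrite('pics/'+n,cv2.resize(im,None,fx=s,fy=s,interpolation=cv2.INTER_CUBIC))
def st():
    s=ctrl.sense()
    for k in ['t','qpos','eef_pos','eef_rot','contact_force','moment','width','grasp_force']: print(k,np.round(s[k],4))
    return s
def proj(c,X):
    k=viewer.calibration(c);p=np.array(k['R'])@np.array(X)+np.array(k['t']);u=p[:2]/p[2];u=u*(1+k['k1']*(u@u))
    return (np.array(k['mtx'])@[u[0],u[1],1])[:2]
def to_tool(target):  # world target -> tool-axis shifts in units
    s=ctrl.sense();R=Ro.from_euler('xyz',s['eef_rot']).as_matrix()
    return R.T@(np.array(target)-s['eef_pos'])/0.03
E
python3 - <<'E'
from h import *
s=st();print(ctrl.hold_point_z)
print(Ro.from_euler('xyz',s['eef_rot']).as_matrix().round(3))
for c in['top','side']:
    snap(c,c+'0.png')
    for n in['ring','ring_lug','stud','stud_tip','thread_end','tray','cup','jar_grey','jar_black','jar_amber','roll','jar_bench']:
        r=viewer.spot_point(c,n)
        print(c,n,[(np.round(d['location'],3).tolist(),round(d['conf'],2)) for d in r[:2]])
    print('cam',-np.array(viewer.calibration(c)['R']).T@viewer.calibration(c)['t'])
E
```

```text
t 0.0
qpos [ 1.112   0.2607 -0.1394  1.1727  0.      1.5708]
eef_pos [0.2322 0.4701 0.2305]
eef_rot [-3.1396 -0.      2.6828]
contact_force [ 0.4428  0.6127 -0.9693]
moment [-0.036   0.015  -0.0403]
width 0.0849
grasp_force 0.0
-0.0187
[[-0.897  0.443 -0.001]
 [ 0.443  0.897 -0.002]
 [ 0.    -0.002 -1.   ]]
top ring [([0.491, -0.188, 0.024], 0.67)]
top ring_lug [([0.506, -0.184, 0.039], 0.56)]
top stud [([0.496, 0.176, -0.002], 0.75), ([0.491, 0.18, 0.003], 0.59)]
top stud_tip [([0.492, 0.178, 0.103], 0.91), ([0.504, 0.436, -0.0], 0.41)]
top thread_end [([0.506, 0.18, 0.088], 0.7), ([0.457, -0.461, 0.002], 0.45)]
top tray [([0.533, -0.164, 0.0], 0.56)]
top cup [([0.749, -0.141, 0.001], 0.75), ([0.508, -0.183, 0.037], 0.49)]
top jar_grey [([0.6, -0.252, 0.026], 0.79)]
top jar_black [([0.607, -0.08, 0.024], 0.82), ([0.6, -0.252, 0.025], 0.62)]
top jar_amber [([0.604, -0.157, 0.026], 0.62)]
top roll [([0.748, 0.151, 0.0], 0.74)]
top jar_bench [([0.741, 0.007, 0.002], 0.8), ([0.749, -0.143, 0.001], 0.75)]
cam [ 0.45900895 -0.01052158  1.30013427]
side ring [([0.492, -0.192, 0.023], 0.76)]
side ring_lug [([0.505, -0.187, 0.035], 0.76)]
side stud [([0.494, 0.18, -0.003], 0.85)]
side stud_tip [([0.494, 0.175, 0.104], 0.75), ([0.752, -0.141, -0.001], 0.24)]
side thread_end [([0.507, 0.176, 0.093], 0.91)]
side tray [([0.536, -0.17, 0.001], 0.57), ([0.603, -0.155, 0.021], 0.57)]
side cup [([0.755, -0.137, -0.003], 0.84)]
side jar_grey [([0.605, -0.254, 0.03], 0.89)]
side jar_black [([0.604, -0.083, 0.022], 0.94), ([0.603, -0.253, 0.03], 0.43)]
side jar_amber [([0.603, -0.157, 0.02], 0.93)]
side roll [([0.746, 0.153, -0.003], 0.62)]
side jar_bench [([0.743, 0.006, -0.003], 0.66)]
cam [ 0.37630731 -0.93037533  0.7866793 ]
```

View pics/top0.png

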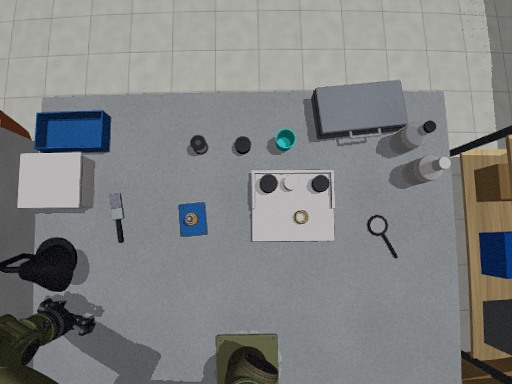

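View pics/side0.png

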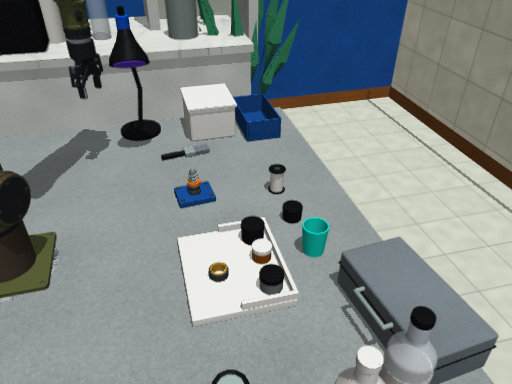

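Run:
```python
from h import *
for X in [(.4915,-.19,.048),(.506,-.186,.04),(.494,.177,.103),(.507,.178,.089)]: print(X,proj('top',X).round(1),proj('side',X).round(1))
```

```text
(0.4915, -0.19, 0.048) [301.7 216.9] [217.1 268.5]
(0.506, -0.186, 0.04) [300.1 212.7] [222.9 268.7]
(0.494, 0.177, 0.103) [189.  217.6] [192.5 168.4]
(0.507, 0.178, 0.089) [189.4 213.7] [197.2 171.6]
```

The top view shows the ring at (301,217) and the stud at (190,218). The side view shows the ring at (218,271) and the stud at (193,178). Both agree with the networks. Next I'll zoom in on the ring and stud for their angles.

Run:
```python
from h import *
t=cv2.imread('pics/top0.png');s=cv2.imread('pics/side0.png')
f=lambda im,x,y,r:cv2.resize(im[y-r:y+r,x-r:x+r],(390,290) if 0 else (290,290),interpolation=cv2.INTER_CUBIC)
cv2.imwrite('pics/z.png',np.vstack([np.hstack([f(t,301,217,14),f(t,192,220,22)]),np.hstack([f(s,218,270,14),f(s,195,185,24)])]))
# block yaw
b=t[190:250,165:220].astype(int);m=((b[...,0]-b[...,2])>60).astype(np.uint8)
c=max(cv2.findContours(m,0,2)[0],key=cv2.contourArea);print(cv2.minAreaRect(c))
n='ring_lug'
for cc in['top','side']:
  for n in ['ring_lug','thread_end','stud_tip','ring']:
    print(cc,n,[(np.round(d['location'],4).tolist(),round(d['conf'],2)) for d in viewer.spot_point(cc,n)[:3]])
```

```text
((27.44827651977539, 28.879310607910156), (32.0555534362793, 25.993236541748047), 85.2363510131836)
top ring_lug [([0.5061, -0.1838, 0.0393], 0.56)]
top thread_end [([0.5061, 0.1798, 0.0879], 0.7), ([0.4574, -0.4613, 0.0021], 0.45)]
top stud_tip [([0.492, 0.1783, 0.103], 0.91), ([0.5044, 0.4363, -0.0003], 0.41)]
top ring [([0.4911, -0.1876, 0.0245], 0.67)]
side ring_lug [([0.5054, -0.1871, 0.0348], 0.76)]
side thread_end [([0.5068, 0.1765, 0.0927], 0.91)]
side stud_tip [([0.4945, 0.1749, 0.1036], 0.75), ([0.7515, -0.141, -0.0007], 0.24)]
side ring [([0.4923, -0.1916, 0.0232], 0.76)]
```

View pics/z.png

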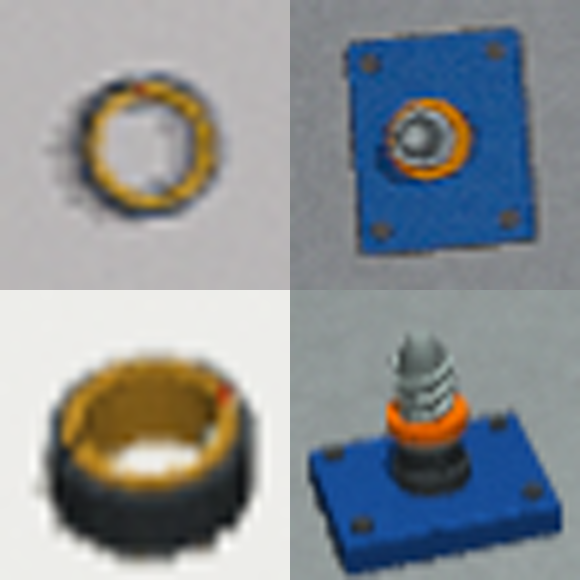

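Run:
```python
from h import *
print(to_tool([.4915,-.1895,.11]), ctrl.hold_point_z)
for X in [(.4935,.177,.02),(.4905,.177,.02),(.4935,.177,.103)]: print(X,proj('top',X).round(1))
b=cv2.imread('pics/side0.png')
```

```text
[-17.48634922 -15.90758028   4.04364963] -0.0187
(0.4935, 0.177, 0.02) [192.8 218.4]
(0.4905, 0.177, 0.02) [192.8 219.3]
(0.4935, 0.177, 0.103) [189.  217.8]
```

```bash
R='' ; python3 -m crank '[[[-0.87,-0.79,0.15,0],[-0.87,-0.79,0.15,0],[-0.87,-0.79,0.15,0],[-0.87,-0.79,0.15,0],[-0.87,-0.79,0.15,0],[-0.87,-0.79,0.15,0],[-0.87,-0.79,0.15,0],[-0.87,-0.79,0.15,0],[-0.87,-0.79,0.15,0],[-0.87,-0.79,0.15,0]]]' 70
python3 -m crank '[[[-0.87,-0.79,0.2,0],[-0.87,-0.79,0.2,0],[-0.87,-0.79,0.2,0],[-0.87,-0.79,0.2,0],[-0.87,-0.79,0.2,0],[-0.87,-0.79,0.2,0],[-0.87,-0.79,0.2,0],[-0.87,-0.79,0.2,0],[-0.87,-0.79,0.2,0],[-0.87,-0.79,0.2,0]]]'
python3 -m crank '[[[0,0,0,0],[0,0,0,0]]]'
python3 - <<'E'
from h import *
st();print(ctrl.hold_point_z,to_tool([.4915,-.1895,.06]),to_tool([.4915,-.1895,.024]))
E
```

```text
t: 2.7
eef_pos: [0.362, 0.1413, 0.1864]
eef_rot: [3.141, 0.001, 2.683]
contact_force: [0.9, -0.3, -0.3]
width: 0.0701
grasp_force: 0.0
t: 3.7
eef_pos: [0.4911, -0.187, 0.1261]
eef_rot: [3.141, 0.0, 2.683]
contact_force: [0.3, 0.3, 0.1]
width: 0.0701
grasp_force: 0.0
t: 3.9
eef_pos: [0.4903, -0.1858, 0.1259]
eef_rot: [3.141, -0.001, 2.681]
contact_force: [-0.3, 1.1, 0.1]
width: 0.0701
grasp_force: 0.0
t 3.9
qpos [-3.625e-01  3.276e-01 -3.303e-01  9.140e-01  4.000e-04  9.780e-02]
eef_pos [ 0.4903 -0.1858  0.1259]
eef_rot [ 3.1413e+00 -1.1000e-03  2.6813e+00]
contact_force [-0.3473  1.1166  0.0523]
moment [-0.0001 -0.0167 -0.0248]
width 0.0701
grasp_force 0.0
-0.0187 [-0.09146853 -0.0925647   2.19746647] [-0.09283834 -0.09288728  3.39746564]
```

```bash
python3 -m crank '[[[-0.09,-0.09,0.06,-1],[0,0,0.06,-1],[0,0,0.06,-1],[0,0,0.06,-1],[0,0,0.06,-1],[0,0,0.06,-1],[0,0,0.06,-1],[0,0,0.06,-1],[0,0,0.06,-1],[0,0,0.06,-1]]]' 70
python3 -m crank '[[[0,0,0.06,-1],[0,0,0.06,-1],[0,0,0.06,-1],[0,0,0.06,-1],[0,0,0.06,-1],[0,0,0.06,-1],[0,0,0.06,-1],[0,0,0.06,-1],[0,0,0.06,-1],[0,0,0.06,-1]]]'
python3 -m crank '[[[0,0,0.06,-1],[0,0,0.06,-1],[0,0,0.06,-1],[0,0,0.06,-1],[0,0,0.06,-1],[0,0,0.06,-1],[0,0,0.06,-1],[0,0,0.06,-1],[0,0,0.06,-1],[0,0,0,0]]]'
python3 - <<'E'
from h import *
st();print(ctrl.hold_point_z,to_tool([.4915,-.1895,.025]))
snap('side','s1.png',(168,210,268,310),5)
E
```

```text
t: 4.9
eef_pos: [0.4912, -0.1875, 0.1086]
eef_rot: [3.141, 0.0, -2.547]
contact_force: [-0.2, 0.3, 0.1]
width: 0.0702
grasp_force: 0.0
t: 5.9
eef_pos: [0.4912, -0.1875, 0.0906]
eef_rot: [3.141, 0.001, -1.5]
contact_force: [0.4, -0.1, 0.6]
width: 0.0698
grasp_force: 0.0
t: 6.9
eef_pos: [0.4911, -0.1876, 0.0743]
eef_rot: [-3.141, 0.001, -0.562]
contact_force: [0.9, -0.9, 0.3]
width: 0.0695
grasp_force: 0.0
t 6.9
qpos [-3.6510e-01  3.7950e-01 -4.0430e-01  7.8790e-01  3.0000e-04 -2.9446e+00]
eef_pos [ 0.4911 -0.1876  0.0743]
eef_rot [-3.1415e+00  9.0000e-04 -5.6210e-01]
contact_force [ 0.9288 -0.8873  0.3026]
moment [ 0.0015 -0.0174  0.0336]
width 0.0695
grasp_force 0.0
-0.0187 [0.04570343 0.04682978 1.64193184]
```

View pics/s1.png

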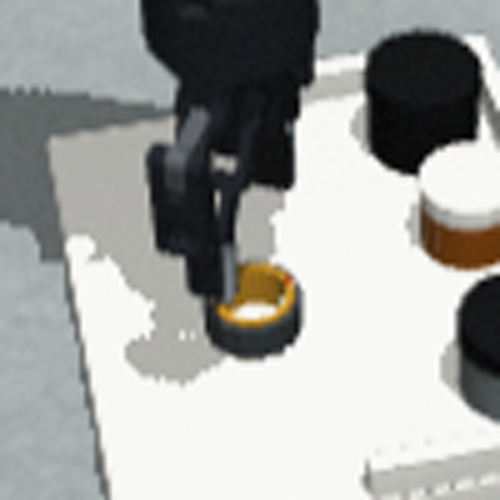

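```bash
python3 -m crank '[[[0.05,0.05,0.35,0],[0,0,0.35,0],[0,0,0.35,0],[0,0,0.35,0],[0,0,0.3,0],[0,0,0,0],[0,0,0,0]]]' 56
python3 - <<'E'
from h import *
st();print(ctrl.hold_point_z)
E
```

```text
t: 7.65
eef_pos: [0.492, -0.1911, 0.0227]
eef_rot: [3.141, 0.001, -0.564]
contact_force: [0.2, -0.7, 0.1]
width: 0.0561
grasp_force: 0.0
t 7.65
qpos [-0.3705  0.4427 -0.4649  0.6642  0.     -2.9483]
eef_pos [ 0.492  -0.1911  0.0227]
eef_rot [ 3.1414e+00  9.0000e-04 -5.6370e-01]
contact_force [ 0.2495 -0.669   0.0852]
moment [-0.0526  0.0544 -0.0383]
width 0.0561
grasp_force 0.0
-0.0187
```

```bash
python3 -m crank '[[[0,0,0,0],[0,0,0,0],[0,0,0,0],[0,0,0,0],[0,0,0,0]]]' 30
python3 -m crank '[[[0,0,-0.2,0],[0,0,-0.5,0],[0,0,-0.8,0],[0,0,-0.8,0],[0,0,-0.8,0],[0,0,-0.8,0],[0,0,-0.2,0],[0,0,0,0],[0,0,0,0]]]'
python3 - <<'E'
from h import *
st()
snap('side','s2.png',(150,150,290,290),4)
for c in ['top','side']:
  viewer.grab_frame(c)
  for n in ['ring_lug','ring']: print(c,n,[(np.round(d['location'],4).tolist(),round(d['conf'],2)) for d in viewer.spot_point(c,n)[:2]])
E
```

```text
t: 8.15
eef_pos: [0.4929, -0.1911, 0.0238]
eef_rot: [-3.141, -0.001, -0.563]
contact_force: [-0.3, 2.0, 6.1]
width: 0.0445
grasp_force: 61.6
t: 9.05
eef_pos: [0.4914, -0.1909, 0.1449]
eef_rot: [3.141, 0.002, -0.564]
contact_force: [-0.4, -0.0, -2.7]
width: 0.0447
grasp_force: 61.4
t 9.05
qpos [-3.7040e-01  3.1720e-01 -2.9150e-01  9.6410e-01 -2.0000e-04 -2.9484e+00]
eef_pos [ 0.4914 -0.1909  0.1449]
eef_rot [ 3.141e+00  1.900e-03 -5.636e-01]
contact_force [-0.4357 -0.0241 -2.7007]
moment [ 0.0174  0.0298 -0.0413]
width 0.0447
grasp_force 61.4178
top ring_lug []
top ring [([0.6055, -0.082, 0.0234], 0.34)]
side ring_lug [([0.5052, -0.1909, 0.1569], 0.64)]
side ring [([0.4883, -0.1893, 0.1469], 0.55), ([0.5035, 0.1793, 0.0916], 0.46)]
```

View pics/s2.png

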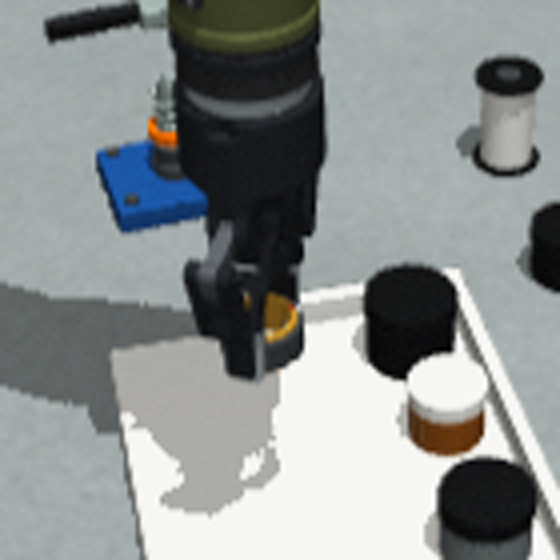

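```bash
python3 -m crank '[[[0,0,0,-1],[0,0,0,-1],[0,0,0,-1],[0,0,0,-1],[0,0,0,0]]]'
python3 - <<'E'
from h import *
print(to_tool([.4925,.177,.125]))
E
```

```text
t: 9.9
eef_pos: [0.5084, -0.1323, 0.1459]
eef_rot: [3.094, 0.004, -0.226]
contact_force: [-0.0, -0.5, -1.7]
width: 0.0446
grasp_force: 61.7
[-2.82641647 -9.95169467  0.2307735 ]
```

```bash
python3 -m crank '[[[-0.28,-0.9,0,0],[-0.28,-0.9,0,0],[-0.28,-0.9,0,0],[-0.28,-0.9,0,0],[-0.28,-0.9,0,0],[-0.28,-0.9,0,0],[-0.28,-0.9,0,0],[-0.28,-0.9,0,0],[0,0,0,0],[0,0,0,0]]]'
python3 - <<'E'
from h import *
st();print(to_tool([.4925,.177,.125]))
E
```

```text
t: 10.9
eef_pos: [0.4916, 0.0901, 0.1356]
eef_rot: [3.091, 0.004, -0.23]
contact_force: [-0.5, -0.9, -1.1]
width: 0.0445
grasp_force: 61.9
t 10.9
qpos [ 0.2092  0.2974 -0.3491  0.9494 -0.0436 -2.7016]
eef_pos [0.4916 0.0901 0.1356]
eef_rot [ 3.0914  0.0041 -0.2303]
contact_force [-0.4849 -0.9368 -1.1291]
moment [ 0.0605 -0.0527 -0.0403]
width 0.0445
grasp_force 61.882
[-0.63108157 -2.84097618  0.2137221 ]
```

The four turn rows ran the last joint into its limit, and that left a tilt of about 0.05 rad. Pushing lightly into the opposite limit in free space should take it out, so I'll turn that way now.

```bash
python3 -m crank '[[[0,0,0,1],[0,0,0,1],[0,0,0,1],[0,0,0,1],[0,0,0,1],[0,0,0,1],[0,0,0,1],[0,0,0,1],[0,0,0,1],[0,0,0,1]]]'
python3 -m crank '[[[0,0,0,1],[0,0,0,1],[0,0,0,1],[0,0,0,1],[0,0,0,1],[0,0,0,1],[0,0,0,1],[0,0,0,1],[0,0,0,1],[0,0,0,1]]]'
python3 -m crank '[[[0,0,0,1],[0,0,0,1],[0,0,0,1],[0,0,0,1],[0,0,0,1],[0,0,0,1],[0,0,0,1],[0,0,0,1],[0,0,0,1],[0,0,0,1]]]'
python3 -m crank '[[[0,0,0,1],[0,0,0,1],[0,0,0,1],[0,0,0,1],[0,0,0,1],[0,0,0,1],[0,0,0,1],[0,0,0,1],[0,0,0,1],[0,0,0,1]]]'
python3 -m crank '[[[0,0,0,1],[0,0,0,1],[0,0,0,1],[0,0,0,1],[0,0,0,1],[0,0,0,1],[0,0,0,1],[0,0,0,1],[0,0,0,1],[0,0,0,1]]]'
python3 -m crank '[[[0,0,0,1],[0,0,0,1],[0,0,0,1],[0,0,0,1],[0,0,0,1],[0,0,0,1],[0,0,0,0.7]]]'
python3 - <<'E'
from h import *
st()
E
```

```text
t: 11.9
eef_pos: [0.4918, 0.0886, 0.1358]
eef_rot: [3.113, -0.041, -1.284]
contact_force: [0.4, 1.0, -0.8]
width: 0.0444
grasp_force: 61.9
t: 12.9
eef_pos: [0.4918, 0.0886, 0.1357]
eef_rot: [-3.12, -0.045, -2.332]
contact_force: [0.2, -0.4, -2.6]
width: 0.0445
grasp_force: 61.9
t: 13.9
eef_pos: [0.4918, 0.0886, 0.1358]
eef_rot: [-3.092, -0.004, 2.904]
contact_force: [-0.5, 0.5, -1.7]
width: 0.0444
grasp_force: 61.9
t: 14.9
eef_pos: [0.4918, 0.0886, 0.1357]
eef_rot: [-3.113, 0.041, 1.857]
contact_force: [0.0, 0.5, -1.5]
width: 0.0446
grasp_force: 61.9
t: 15.9
eef_pos: [0.4918, 0.0886, 0.1358]
eef_rot: [3.12, 0.045, 0.809]
contact_force: [0.2, -0.2, -1.5]
width: 0.0443
grasp_force: 61.9
t: 16.6
eef_pos: [0.4957, 0.0657, 0.1357]
eef_rot: [3.118, 0.021, 0.149]
contact_force: [0.2, -1.1, -1.0]
width: 0.0445
grasp_force: 61.9
t 16.6
qpos [ 0.1466  0.2947 -0.3519  0.9451 -0.0232  3.1395]
eef_pos [0.4957 0.0657 0.1357]
eef_rot [3.1185 0.021  0.1487]
contact_force [ 0.2215 -1.0656 -0.9524]
moment [-0.0143 -0.0784 -0.043 ]
width 0.0445
grasp_force 61.8624
```

```bash
python3 -m crank '[[[0,0,0,0.7],[0,0,0,0.6],[0,0,0,0]]]'
python3 - <<'E'
from h import *
st();s=ctrl.sense();print(Ro.from_euler('xyz',s['eef_rot']).as_matrix()[:,2])
E
```

```text
t: 16.9
eef_pos: [0.4984, 0.0286, 0.1357]
eef_rot: [-3.139, 0.019, 0.057]
contact_force: [-0.2, 0.0, -1.8]
width: 0.0444
grasp_force: 61.9
t 16.9
qpos [ 5.5500e-02  2.9230e-01 -3.5520e-01  9.4260e-01  2.8000e-03  3.1402e+00]
eef_pos [0.4984 0.0286 0.1357]
eef_rot [-3.1388  0.0192  0.0569]
contact_force [-0.1692  0.0177 -1.8466]
moment [ 0.0174 -0.0434  0.0247]
width 0.0444
grasp_force 61.9299
[-0.01934425  0.00174165 -0.99981137]
```

```bash
python3 -m crank '[[[0,0,0,-1],[0,0,0,-1],[0,0,0,-1],[0,0,0,-1],[0,0,0,-1],[0,0,0,-1],[0,0,0,-1],[0,0,0,-1],[0,0,0,-1],[0,0,0,-1]]]'
python3 -m crank '[[[0,0,0,-1],[0,0,0,-1],[0,0,0,-1],[0,0,0,-1],[0,0,0,-1],[0,0,0,-1],[0,0,0,-1],[0,0,0,-1],[0,0,0,-1],[0,0,0,-1]]]'
python3 -m crank '[[[0,0,0,-1],[0,0,0,-1],[0,0,0,-1],[0,0,0,-1],[0,0,0,-1],[0,0,0,-1],[0,0,0,-1],[0,0,0,-1],[0,0,0,-1],[0,0,0,-1]]]'
python3 -m crank '[[[0,0,0,-1],[0,0,0,-1],[0,0,0,-1],[0,0,0,-1],[0,0,0,-1],[0,0,0,-1],[0,0,0,-1],[0,0,0,-1],[0,0,0,-1],[0,0,0,-1]]]'
python3 -m crank '[[[0,0,0,-1],[0,0,0,-1],[0,0,0,-1],[0,0,0,-1],[0,0,0,-1],[0,0,0,-1],[0,0,0,-1],[0,0,0,-1],[0,0,0,-1],[0,0,0,-1]]]'
python3 -m crank '[[[0,0,0,-1],[0,0,0,-1],[0,0,0,-1],[0,0,0,-1],[0,0,0,-1],[0,0,0,-1],[0,0,0,-1],[0,0,0,-1],[0,0,0,0]]]'
python3 - <<'E'
from h import *
s=st();print(Ro.from_euler('xyz',s['eef_rot']).as_matrix()[:,2],to_tool([.4925,.177,.135]))
E
```

```text
t: 17.9
eef_pos: [0.4983, 0.0315, 0.1357]
eef_rot: [-3.123, 0.006, 1.114]
contact_force: [0.6, -0.0, -1.6]
width: 0.0445
grasp_force: 61.9
t: 18.9
eef_pos: [0.4983, 0.0315, 0.1357]
eef_rot: [-3.127, -0.013, 2.161]
contact_force: [0.4, 0.2, -0.9]
width: 0.0444
grasp_force: 61.9
t: 19.9
eef_pos: [0.4983, 0.0315, 0.1357]
eef_rot: [3.138, -0.019, -3.075]
contact_force: [0.1, 0.1, -1.8]
width: 0.0446
grasp_force: 61.9
t: 20.9
eef_pos: [0.4983, 0.0315, 0.1357]
eef_rot: [3.123, -0.006, -2.028]
contact_force: [0.3, -0.0, -2.0]
width: 0.0444
grasp_force: 61.9
t: 21.9
eef_pos: [0.4983, 0.0315, 0.1357]
eef_rot: [3.127, 0.013, -0.981]
contact_force: [0.4, -0.5, -2.2]
width: 0.0444
grasp_force: 61.9
t: 22.8
eef_pos: [0.4983, 0.0315, 0.1357]
eef_rot: [3.141, 0.02, -0.148]
contact_force: [-0.0, 0.1, -1.2]
width: 0.0443
grasp_force: 61.9
t 22.8
qpos [ 0.0607  0.2924 -0.355   0.9426  0.0039 -2.9332]
eef_pos [0.4983 0.0315 0.1357]
eef_rot [ 3.1415  0.0196 -0.1478]
contact_force [-0.0089  0.1226 -1.2233]
moment [ 0.0184 -0.0235 -0.0195]
width 0.0443
grasp_force 61.937
[-0.01941086  0.0027599  -0.99980778] [-0.90506477 -4.76715436  0.04144154]
```

```bash
python3 -m crank '[[[-0.15,-0.8,0,0],[-0.15,-0.8,0,0],[-0.15,-0.8,0,0],[-0.15,-0.8,0,0],[-0.15,-0.8,0,0],[-0.15,-0.77,0,0],[0,0,0,0],[0,0,0,0]]]'
python3 - <<'E'
from h import *
s=st();print(to_tool([.4925,.177,.135]))
snap('side','s3.png',(145,120,245,220),5)
for n in ['ring_lug','ring','stud_tip','stud']: print(n,[(np.round(d['location'],4).tolist(),round(d['conf'],2)) for d in viewer.spot_point('side',n)[:2]])
E
```

```text
t: 23.6
eef_pos: [0.4926, 0.1774, 0.1361]
eef_rot: [3.141, 0.02, -0.148]
contact_force: [0.2, -0.2, -1.3]
width: 0.0445
grasp_force: 62.0
t 23.6
qpos [ 0.3404  0.3293 -0.2983  0.9608  0.0085 -2.6534]
eef_pos [0.4926 0.1774 0.1361]
eef_rot [ 3.1409  0.0196 -0.1478]
contact_force [ 0.2192 -0.226  -1.3115]
moment [-0.0139 -0.0652 -0.0084]
width 0.0445
grasp_force 61.9967
[-0.00010564  0.01273373  0.03809737]
ring_lug [([0.5029, 0.1882, 0.1491], 0.44)]
ring [([0.4917, 0.1753, 0.1373], 0.44)]
stud_tip [([0.4925, 0.1775, 0.1027], 0.96), ([0.4921, 0.181, 0.0017], 0.54)]
stud [([0.4956, 0.1766, -0.0015], 0.82), ([0.7427, 0.152, 0.0011], 0.32)]
```

View pics/s3.png

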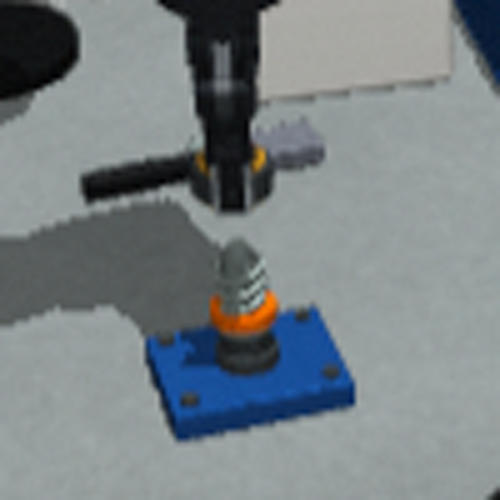

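```bash
python3 -m crank '[[[0.01,0.01,0.4,0],[0.01,0,0.4,0],[0.01,0,0.4,0],[0,0,0.3,0],[0,0,0.2,0],[0,0,0,0]]]'
python3 -m crank '[[[0,0,0.1,0],[0,0,0.1,0],[0,0,0,0]]]'
python3 - <<'E'
from h import *
s=st();print(to_tool([.4925,.177,.075]))
E
```

```text
t: 24.45
eef_pos: [0.492, 0.1772, 0.0842]
eef_rot: [3.141, 0.021, -0.147]
contact_force: [-0.7, 0.6, -1.6]
width: 0.0442
grasp_force: 61.9
t: 24.75
eef_pos: [0.4927, 0.1774, 0.0792]
eef_rot: [-3.141, 0.019, -0.147]
contact_force: [-0.3, 2.1, -2.2]
width: 0.0442
grasp_force: 61.8
t 24.75
qpos [ 0.3398  0.3816 -0.3857  0.8202  0.0097 -2.6547]
eef_pos [0.4927 0.1774 0.0792]
eef_rot [-3.1408  0.0193 -0.1472]
contact_force [-0.3476  2.0779 -2.1961]
moment [ 0.4632 -0.1522  0.007 ]
width 0.0442
grasp_force 61.8388
[-0.00019848  0.01507979  0.13855375]
```

```bash
python3 -m crank '[[[0,0,0.07,0],[0,0,0.07,0],[0,0,0,0]]]'
python3 -m crank '[[[0,0,0.05,0],[0,0,0.05,0],[0,0,0,0]]]'
python3 - <<'E'
from h import *
s=st()
E
```

```text
t: 25.05
eef_pos: [0.4925, 0.1774, 0.075]
eef_rot: [-3.141, 0.019, -0.147]
contact_force: [0.8, 3.3, -2.9]
width: 0.0445
grasp_force: 61.9
t: 25.35
eef_pos: [0.4926, 0.1774, 0.0722]
eef_rot: [-3.141, 0.019, -0.147]
contact_force: [0.7, 3.8, 0.2]
width: 0.0443
grasp_force: 62.2
t 25.35
qpos [ 0.3398  0.3887 -0.3957  0.8029  0.0096 -2.6547]
eef_pos [0.4926 0.1774 0.0722]
eef_rot [-3.1408  0.0191 -0.1472]
contact_force [0.7307 3.8342 0.2412]
moment [ 0.7917 -0.0479 -0.0168]
width 0.0443
grasp_force 62.2149
```

```bash
python3 -m crank '[[[0,-0.025,0.01,0],[0,0,0.011,1],[0,0,0.011,1],[0,0,0.011,1],[0,0,0.011,1],[0,0,0.011,1],[0,0,0,0]]]'
python3 - <<'E'
from h import *
s=st()
E
```

```text
t: 26.05
eef_pos: [0.4925, 0.1774, 0.0704]
eef_rot: [3.131, 0.016, -0.671]
contact_force: [-1.1, 0.6, 4.4]
width: 0.0447
grasp_force: 62.6
t 26.05
qpos [ 0.3407  0.3909 -0.3976  0.7995  0.0082 -2.13  ]
eef_pos [0.4925 0.1774 0.0704]
eef_rot [ 3.1314  0.016  -0.671 ]
contact_force [-1.1311  0.6234  4.4153]
moment [ 0.2332  0.1311 -0.0227]
width 0.0447
grasp_force 62.5576
```

```bash
python3 -m crank '[[[0,0,0.009,1],[0,0,0.011,1],[0,0,0.011,1],[0,0,0.011,1],[0,0,0.011,1],[0,0,0,0]]]'
python3 - <<'E'
from h import *
s=st()
E
```

```text
t: 26.65
eef_pos: [0.4922, 0.1771, 0.0688]
eef_rot: [3.124, 0.008, -1.194]
contact_force: [-1.5, 0.5, 5.1]
width: 0.0445
grasp_force: 62.7
t 26.65
qpos [ 0.3407  0.3925 -0.4001  0.7961  0.0078 -1.6071]
eef_pos [0.4922 0.1771 0.0688]
eef_rot [ 3.1241  0.0085 -1.194 ]
contact_force [-1.5144  0.4611  5.052 ]
moment [0.0813 0.2732 0.0878]
width 0.0445
grasp_force 62.6625
```

```bash
python3 -m crank '[[[0,0,0.011,1],[0,0,0.011,1],[0,0,0.011,1],[0,0,0.011,1],[0,0,0.011,1],[0,0,0,0]]]'
python3 -c "
from h import *
s=ctrl.sense();print(s['moment'],s['qpos'][5])"
python3 -m crank '[[[0,0,0.011,1],[0,0,0.011,1],[0,0,0.011,1],[0,0,0,0]]]'
python3 -c "
from h import *
s=ctrl.sense();print(s['moment'],s['qpos'][5])"
```

```text
t: 27.25
eef_pos: [0.4918, 0.1773, 0.0669]
eef_rot: [3.121, -0.001, -1.716]
contact_force: [-1.4, 0.3, 3.8]
width: 0.0445
grasp_force: 62.6
[ 0.15858885  0.39315563 -0.02290039] -1.0846713838952184
t: 27.65
eef_pos: [0.4922, 0.1775, 0.0659]
eef_rot: [3.123, -0.007, -2.029]
contact_force: [-1.1, 1.3, 2.4]
width: 0.0443
grasp_force: 62.4
[ 0.24146892  0.05485239 -0.02941631] -0.7712952756401009
```

```bash
cat > m.py <<'E'
from h import *
a=[]
for i in range(4):
    viewer.grab_frame('top');s=ctrl.sense();a.append([*s['contact_force'],s['moment'][2]])
print('F,Mz',np.mean(a,0).round(3),'sd',np.std(a,0)[3].round(3),'q6',s['qpos'][5].round(3),'z',s['eef_pos'][2].round(4))
E
python3 m.py
python3 -m crank '[[[0,0,0.011,1],[0,0,0.011,1],[0,0,0.011,1],[0,0,0.011,1],[0,0,0,0]]]' | tail -4;python3 m.py
```

```text
F,Mz [-0.081  0.676  2.213 -0.072] sd 0.012 q6 -0.771 z 0.0658
eef_rot: [3.127, -0.014, -2.45]
contact_force: [-0.6, 0.3, 2.5]
width: 0.0446
grasp_force: 62.5
F,Mz [-0.965 -0.242  3.229  0.004] sd 0.01 q6 -0.351 z 0.0645
```

```bash
python3 -m crank '[[[0,0,0.011,1],[0,0,0.011,1],[0,0,0.011,1],[0,0,0.011,1],[0,0,0,0]]]' | tail -4;python3 m.py
```

```text
eef_rot: [3.134, -0.018, -2.869]
contact_force: [-2.2, 0.2, 2.9]
width: 0.0441
grasp_force: 62.5
F,Mz [-1.123 -0.206  2.961 -0.017] sd 0.006 q6 0.068 z 0.0632
```

```bash
python3 -m crank '[[[0,0,0.011,1],[0,0,0.011,1],[0,0,0.011,1],[0,0,0.011,1],[0,0,0,0]]]' | tail -4;python3 m.py
```

```text
eef_rot: [3.141, -0.02, 2.996]
contact_force: [-1.6, 1.0, 2.8]
width: 0.0444
grasp_force: 62.5
F,Mz [-1.553  0.463  3.1   -0.033] sd 0.028 q6 0.486 z 0.0619
```

```bash
python3 -m crank '[[[0,0,0.011,1],[0,0,0.011,1],[0,0,0.011,1],[0,0,0.011,1],[0,0,0,0]]]' | tail -4;python3 m.py
```

```text
eef_rot: [-3.134, -0.018, 2.577]
contact_force: [-1.3, 0.4, 2.7]
width: 0.0444
grasp_force: 62.5
F,Mz [-2.301  1.603  3.65  -0.031] sd 0.018 q6 0.905 z 0.0606
```

```bash
python3 -m crank '[[[0,0,0.011,1],[0,0,0.011,1],[0,0,0.011,1],[0,0,0,0]]]' | tail -4;python3 m.py
```

```text
eef_rot: [-3.129, -0.014, 2.261]
contact_force: [-2.9, 1.8, 4.2]
width: 0.0449
grasp_force: 62.7
F,Mz [-1.986  1.828  5.025  0.019] sd 0.03 q6 1.22 z 0.06
```

```bash
python3 -m crank '[[[0,0,0.011,1],[0,0,0.011,1],[0,0,0.011,1],[0,0,0,0]]]' | tail -4;python3 m.py
python3 -c "
from h import *
snap('side','s4.png',(165,145,225,205),8)"
```

```text
eef_rot: [-3.127, -0.011, 1.947]
contact_force: [-2.4, 3.2, 5.8]
width: 0.0443
grasp_force: 62.8
F,Mz [-1.838  2.85   6.077  0.08 ] sd 0.023 q6 1.534 z 0.0593
```

View pics/s4.png

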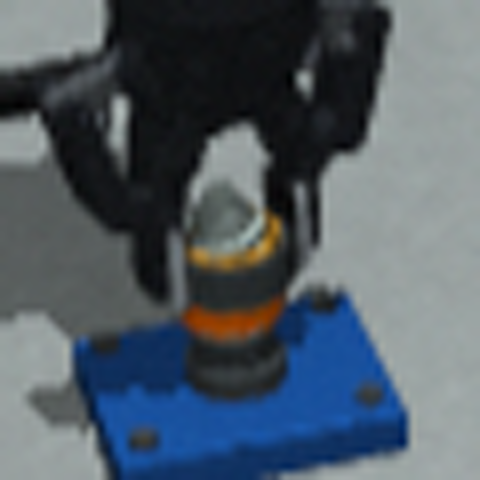

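The ring's sleeve is now right on the orange plate at (235,315) in the crop. The moment and Fz have both started to rise.

```bash
python3 -m crank '[[[0,0,0.008,1],[0,0,0.008,1],[0,0,0,0]]]' | tail -4;python3 m.py
```

```text
eef_rot: [-3.125, -0.007, 1.738]
contact_force: [-1.3, 3.2, 7.3]
width: 0.044
grasp_force: 62.8
F,Mz [-1.702  2.979  6.048  0.09 ] sd 0.031 q6 1.743 z 0.0589
```

```bash
python3 -m crank '[[[0,0,0.008,1],[0,0,0.008,1],[0,0,0,0]]]' | tail -4;python3 m.py
```

```text
eef_rot: [-3.124, -0.004, 1.529]
contact_force: [-2.7, 4.2, 7.1]
width: 0.0444
grasp_force: 62.9
F,Mz [-2.282  2.51   7.322  0.129] sd 0.013 q6 1.953 z 0.0585
```

```bash
python3 -m crank '[[[0,0,-0.03,0],[0,0,0,0]]]' | tail -4;python3 m.py
```

```text
eef_rot: [-3.124, -0.004, 1.53]
contact_force: [-2.0, 4.1, 5.4]
width: 0.0446
grasp_force: 62.8
F,Mz [-1.206  3.762  6.149  0.065] sd 0.021 q6 1.953 z 0.0592
```

```bash
python3 -m crank '[[[0,0,-0.03,0],[0,0,0,0]]]' | tail -4;python3 m.py
```

```text
eef_rot: [-3.124, -0.003, 1.529]
contact_force: [-0.7, 4.6, 3.7]
width: 0.0445
grasp_force: 62.5
F,Mz [0.2   4.534 3.114 0.049] sd 0.041 q6 1.954 z 0.0597
```

```bash
python3 -m crank '[[[0,0,-0.02,0],[0,0,0,0]]]' | tail -4;python3 m.py
```

```text
eef_rot: [-3.123, -0.002, 1.528]
contact_force: [0.6, 4.2, 0.8]
width: 0.0443
grasp_force: 62.2
F,Mz [1.262 4.753 0.153 0.04 ] sd 0.018 q6 1.954 z 0.0599
```

```bash
python3 -m crank '[[[0,0,0.006,1],[0,0,0.006,1],[0,0,0.006,1],[0,0,0,0]]]' | tail -4;python3 m.py
```

```text
eef_rot: [-3.121, 0.004, 1.213]
contact_force: [-0.4, 4.7, 2.4]
width: 0.0442
grasp_force: 62.4
F,Mz [-0.266  5.099  2.01   0.095] sd 0.035 q6 2.268 z 0.0594
```

```bash
python3 -m crank '[[[0,0,0.008,1],[0,0,0.008,1],[0,0,0,0]]]' | tail -4;python3 m.py
```

```text
eef_rot: [-3.123, 0.008, 1.003]
contact_force: [-0.7, 5.0, 2.2]
width: 0.0445
grasp_force: 62.4
F,Mz [-0.42   4.798  2.598  0.112] sd 0.029 q6 2.478 z 0.0589
```

```bash
python3 -m crank '[[[0,0,0.008,1],[0,0,0.008,1],[0,0,0,0]]]' | tail -4;python3 m.py
```

```text
eef_rot: [-3.125, 0.012, 0.795]
contact_force: [-0.8, 5.7, 2.7]
width: 0.0441
grasp_force: 62.5
F,Mz [-0.845  5.434  3.386  0.174] sd 0.01 q6 2.686 z 0.0586
```

```bash
python3 -m crank '[[[0,0,-0.02,0],[0,0,0,0],[0,0,0,0],[0,0,0,0],[0,0,0,0]]]' 66
python3 -m crank '[[[0,0,-0.2,0],[0,0,-0.5,0],[0,0,-0.8,0],[0,0,-0.8,0],[0,0,-0.8,0],[0,0,-0.8,0],[0,0,-0.8,0],[0,0,-0.8,0],[0,0,-0.2,0],[0,0,0,0]]]'
python3 -m crank '[[[0,0,0,0],[0,0,0,0]]]'
python3 - <<'E'
from h import *
s=st()
snap('side','s5.png',(155,130,235,210),7)
for n in ['ring','stud','stop']: print(n,[(np.round(d['location'],4).tolist(),round(d['conf'],2)) for d in viewer.spot_point('side',n)[:2]])
E
```

```text
t: 36.2
eef_pos: [0.492, 0.1774, 0.059]
eef_rot: [-3.126, 0.012, 0.795]
contact_force: [0.0, -0.2, 0.5]
width: 0.0661
grasp_force: 0.0
t: 37.2
eef_pos: [0.4962, 0.1775, 0.2311]
eef_rot: [-3.127, 0.009, 0.795]
contact_force: [0.3, -0.6, 0.1]
width: 0.0658
grasp_force: 0.0
t: 37.4
eef_pos: [0.4946, 0.177, 0.2286]
eef_rot: [-3.125, 0.014, 0.795]
contact_force: [-0.6, -0.1, -0.0]
width: 0.0659
grasp_force: 0.0
t 37.4
qpos [ 0.3382  0.2769 -0.1219  1.1921  0.0091  2.6845]
eef_pos [0.4946 0.177  0.2286]
eef_rot [-3.1246  0.014   0.7953]
contact_force [-0.6487 -0.0828 -0.0478]
moment [ 0.0395 -0.0378 -0.0076]
width 0.0659
grasp_force 0.0
ring [([0.4952, 0.1821, 0.0037], 0.71), ([0.4906, 0.1784, 0.0594], 0.57)]
stud [([0.4953, 0.1773, -0.0011], 0.97), ([0.603, -0.2532, 0.0262], 0.45)]
stop [([0.4939, 0.1831, 0.0009], 0.47)]
```

View pics/s5.png

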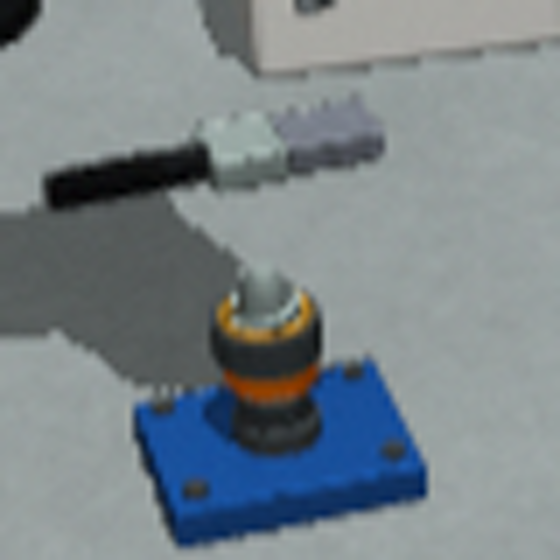

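The ring sits level on the orange plate at about (268,345) in the crop, and the gripper is well clear. I'm handing it in.

```bash
python3 -c "
from rig import finish_job
print(finish_job())"
```

```text
the job is handed in; nothing more can be done
None
```

The ring is screwed down onto the sprung stop and released. I stopped turning at about 0.17 N m, which I estimate is 11–15 N on the plate; the job was handed in at about 37 s with the arm clear, and I saw nothing else disturbed.

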